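# Carry the tray of tuning pegs up onto the drying stand

## Task

Carry the open wooden tray with its three loose tuning pegs over to the raised drying stand and set it down gently, flat on the board inside the low rim, with its carrying bar along the stand's length (either way round). Keep the tray level so that the pegs stay in it all the way, do not disturb the glue jar and the sanding block, and let go.

Things in the scene. Friction and masses are not known exactly. Their poses are not given: they have to be found in the camera images.
- tray_handle (a point): Centre of the carrying bar of the loose wooden tray: a flat wooden bar 160 mm long between the end boards (along x), 14 mm wide (y), 24 mm tall, straight above the tray's middle. The point is 95 mm above the tray's underside, z up. Below the bar the space is open for more than 50 mm down to the pegs.
- stand_top (a point): Middle of the upper surface of the drying stand's board, 80 mm above the worktop. The stand is wood, fixed to the worktop, 230 mm long (its x) by 180 mm wide (y); z is up. A rim 9 mm thick and 10 mm high runs round the board; the flat inside it is 210 x 160 mm.
- peg_a_mid (a point): Dark peg lying loose in the tray, along the tray's length, on its floor; a turned wooden tuning peg 121 mm long, 21 mm thick at its head. The point is its middle, half its thickness up; its y runs along the peg.
- peg_b_mid (a point): Mid-brown peg lying loose in the tray, along the tray's length, on its floor; a turned wooden tuning peg 112 mm long, 21 mm thick at its head. The point is its middle, half its thickness up; its y runs along the peg.
- peg_c_mid (a point): Light-brown peg lying loose in the tray, along the tray's length, on its floor; a turned wooden tuning peg 118 mm long, 21 mm thick at its head. The point is its middle, half its thickness up; its y runs along the peg.
- glue_jar: Bystander: loose glue jar with a grey lid, 67 mm across, 90 mm high, standing on the worktop between tray and stand. Origin at the centre of its underside, z up.
- sanding_block: Bystander: loose brown sanding block, 42 x 78 x 26 mm, lying on the worktop behind the work. Origin at the centre of its underside, z up.
- tray: The same loose wooden tray: origin at the centre of its underside, x along its length and bar, z up. 178 mm long, 110 mm wide, side walls 28 mm high, floor 6 mm thick, inside 148 x 98 mm. An upright board 9 mm thick, at most 54 mm wide and 108 mm high at each end carries the bar. With its load it weighs 0.3 to 0.6 kg.
Mind the look-alikes: they are no part of the job. What is shaped like the part that bears peg_a_mid but blue is not meant.

How it is judged:
By the outcome, as a careful person would: the job done as asked, in the order asked, and still so for the second after the job is handed in, with the robot touching nothing.
It also fails if it takes over 43 s, if anything falls off the work surface, if the arm or the gripper's body presses on something with over 40 N, if the wrist force passes 120 N, or if a joint passes its speed limit or range.

## Robot

A 6-joint arm with a two-finger parallel gripper is mounted at the origin on a cart in front of the work surface, level with it; the furniture and walls round the work are solid. World frame = base frame: x ahead of the robot, y to its left, z up, the work surface at z = 0. Lengths are in m, angles in rad, forces in N, time in s.
With the tool pointing down it reaches from about 0.3 to 0.775 m from the base axis. Payload 14.6 kg.
Tool frame: the origin (TCP) lies midway between the tips of the shut fingers; the grasp point (between the pads) lies 19 mm behind it; x points along the fingers, z is the direction in which the jaws open and shut, and the axes are right-handed (so a half turn about x gives the same grasp; the last joint's range is limited). The gripper opens to 94 mm and grips with 3 to 60 N. Pads are 16 mm wide; open, the fingers measure 119 mm over their backs; the gripper's body (75 mm by 177 mm) begins 78 mm behind the grasp point.
Start: joints at [-1.354, 0.3, 1.521, -0, 1.321, -0.067], TCP at [0.154, -0.528, 0.205] pointing down, gripper open.
Joint ranges: [-3.03, 3.03], [-0.79, 2.21], [0.23, 2.52], [-1.04, 4.18], [0, 3.07], [-2.55, 2.55]. Speed limits (rad/s): [2.22, 2.22, 2.57, 3.14, 3.14, 3.14].

## Interface

Orientations are given as a unit quaternion [x, y, z, w].
In Python, from cell import ctrl, vision, look_for gives the robot as it stands.
- The arm moves only by the tool play_rows, never from a script. Its argument "increments" is a list of rows, each an object of numbers: "wx", "wy", "wz": the turn, a rotation vector about the tool's x, y, z in rad; "x", "y", "z": the shift along the tool's x, y, z in mm; "fingers": the finger opening in mm, from 0 to 94. In form: [{"wx": .., "wy": .., "wz": .., "x": .., "y": .., "z": .., "fingers": ..}, ...]. A call has exactly 8 rows; each row is the pose to reach, as a shift and turn from the pose commanded when the call began, along the tool's axes at that moment; what a row does not reach only later rows make up. A row lasts 1/10 s, in which the tool goes at most 50 mm and 8.59 degrees, less where a joint would pass 70% of its speed; a pose out of reach is approached as far as the arm can. A call with a gripper value outside its range is refused whole. The fingers move at their own pace and stop on an object; "force" is the grip in N (left out, the last holds). Time passes only in rows, so rows that repeat a pose let the fingers close, or fill a call up. It gives the time, the measured TCP pose, the force and the opening at its end, in the units of the state.
- ctrl.get_state(): the state, without advancing time (a new reading comes with each control period).
- vision.capture(name): name is "side" or "top"; returns a dict with "frame" (400x640x3 uint8, blue, green, red), "camera_matrix" (3x3 intrinsics, pixels), "dist" ([k1, k2, p1, p2, k3] as OpenCV has them; the pictures are not rectified), "R" (3x3) and "t" (3): a world point X has camera coordinates R X + t. Camera axes: x right, y down, z forward; pixel columns grow to the right and rows downward; lengths in m; the calibration is good to about 2 mm. A picture is of the moment at which its call begins. There is no depth.
- ctrl.finish_job(): hands the job in, once; it reports no verdict.
Trained networks look in a picture, given as the dict that the camera call returned (one of the last four; its "shot" number tells which), for a name from the list of things; names that differ only in an ending like _2 or _b are one class to them, and where a whole thing is asked for, a point or a joint stands for the part that bears it (a point fixed in the world has none). Each returns a list of dicts, best first, with "confidence" (0 to 1); they miss things now and then, are a little off and sometimes report something else, mostly with a low value. They report only what shows in the picture. A call takes as long as a camera call. They do not tell look-alikes from the thing itself.
- look_for(picture, target): "centre" ([row, column] in pixels, amid what is visible of it).
The state is a dict: "clock": time; "joint_positions": joint angles; "qd": joint speeds; "tau": joint torques, N m; "tcp_pos": TCP position; "ee_rot": TCP orientation; "wrist_force": force on the tool from outside, world axes, zero at the start; "torque": the same for the moment, N m; "width": finger opening in m.
Only numpy, scipy, OpenCV 4.12 (cv2) and the standard library are available. Lean on these libraries where they do the work, as an engineer would, in place of code of your own. Each camera call takes 0.05 s, during which the arm holds its last target. There are 200 camera calls.

## Working session

There is one attempt and no reset: what is moved stays moved. The work goes in short steps, Python scripts to look and compute and a tool call to move; the robot and the scene stay as the last step left them, time stands still between calls to the robot, and variables do not carry over. Pictures are saved under pics/ and viewed, about 8 in all and at most 12, crops included, and the job is handed in when it is done.

Besides the shell and the picture viewer there is one more tool, called after ">>>" as a command line: name --argument value ..., lists and objects as JSON in quotes. play_rows: Moves the arm, as the interface text tells. Its arguments: {"type":"object","properties":{"increments":{"type":"array"},"force":{"type":"number"}},"required":["increments"]}

```bash
mkdir -p pics; ls; cat > h.py <<'E'
import numpy as np, cv2
from cell import ctrl, vision, look_for
def ray(c,uv):
    n=cv2.undistortPoints(np.array([[uv]],float),c["camera_matrix"],np.array(c["dist"],float))[0,0]
    R=np.array(c["R"]);t=np.array(c["t"]);return -R.T@t, R.T@np.array([n[0],n[1],1.])
def atz(c,uv,z):
    o,d=ray(c,uv);return (o+d*(z-o[2])/d[2])
def proj(c,P):
    return cv2.projectPoints(np.array(P,float).reshape(-1,3),cv2.Rodrigues(np.array(c["R"]))[0],np.array(c["t"],float),c["camera_matrix"],np.array(c["dist"],float))[0][:,0]
E
python3 - <<'E'
from h import *
for n in("top","side"):
    c=vision.capture(n);cv2.imwrite(f"pics/{n}1.png",c["frame"])
    print(n,"cam at",ray(c,(320,200))[0])
    for k in("tray_handle","stand_top","peg_a_mid","glue_jar","sanding_block","tray"):
        print(k,[(np.round(d["centre"]),round(d["confidence"],2)) for d in look_for(c,k)][:4])
print(ctrl.get_state())
E
```

```text
pics
top cam at [ 0.45100034 -0.04005122  1.16612758]
tray_handle [(array([222., 372.]), 0.62)]
stand_top [(array([232., 216.]), 0.95)]
peg_a_mid [(array([219., 384.]), 0.65), (array([220., 429.]), 0.46)]
glue_jar [(array([220., 296.]), 0.84)]
sanding_block [(array([156., 289.]), 0.81)]
tray [(array([226., 372.]), 0.96)]
side cam at [ 0.33544137 -0.75978306  0.60678947]
tray_handle [(array([168., 251.]), 0.65), (array([278., 312.]), 0.57)]
stand_top [(array([167., 252.]), 0.73)]
peg_a_mid [(array([359., 354.]), 0.86), (array([298., 327.]), 0.72)]
glue_jar [(array([215., 288.]), 0.9)]
sanding_block [(array([206., 355.]), 0.96)]
tray [(array([277., 311.]), 0.85)]
{'clock': 0.7, 'joint_positions': array([-1.35361666e+00,  2.99892478e-01,  1.52100039e+00, -9.71783713e-06,
        1.32071288e+00, -6.66003591e-02]), 'qd': array([-0.0022387 ,  0.00034554, -0.00255783, -0.00156398,  0.00104602,
        0.00208479]), 'tau': array([-1.76469217e-03, -5.31575239e+01, -3.52880037e+01,  7.08023203e-02,
        2.13370373e-02, -1.22994973e-05]), 'tcp_pos': array([ 0.15398419, -0.52799056,  0.20544954]), 'ee_rot': array([ 0.42426787,  0.56568863, -0.42426688,  0.56567726]), 'wrist_force': array([ 0.57866567, -0.9147235 , -0.34436684]), 'torque': array([ 0.00564508, -0.00278418,  0.01839034]), 'width': 0.09413307779461329}
```

View pics/top1.png

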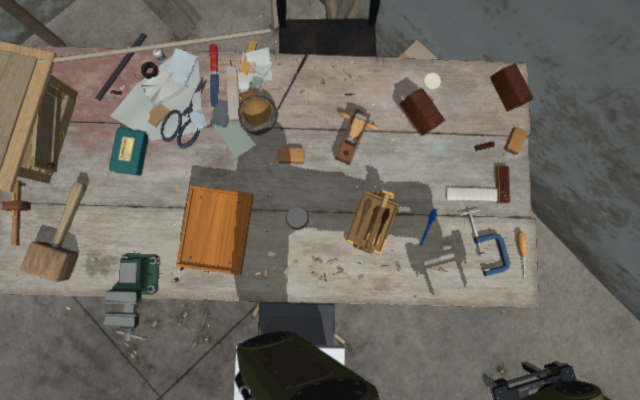

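View pics/side1.png

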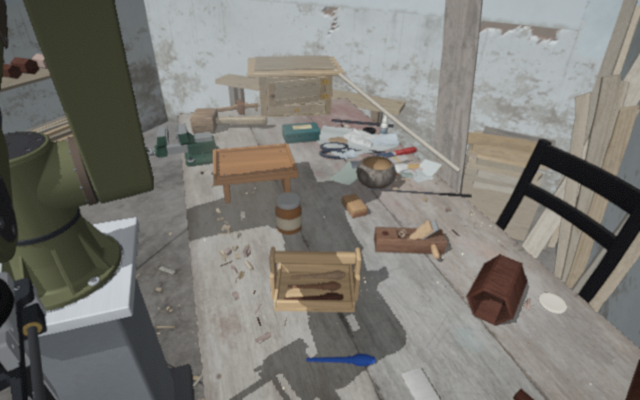

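The top view shows the stand (orange board, about row 230, col 216), the jar (217, 297), the only tray with its pegs (222, 372), and a blue look-alike peg on the worktop (228, 428). I'll enlarge the area to get the edges.

```bash
python3 - <<'E'
from h import *
f=cv2.imread("pics/top1.png")
a=cv2.resize(f[180:280,170:260],None,fx=4.4,fy=4.4,interpolation=cv2.INTER_CUBIC)
b=cv2.resize(f[180:260,340:410],None,fx=5.5,fy=5.5,interpolation=cv2.INTER_CUBIC)
g=np.zeros((440,800,3),np.uint8);g[:,:396]=a[:440,:396];g[:440,400:785]=b[:440,:385]
cv2.imwrite("pics/crop.png",g)
E
```

```text
(no output)
```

View pics/crop.png

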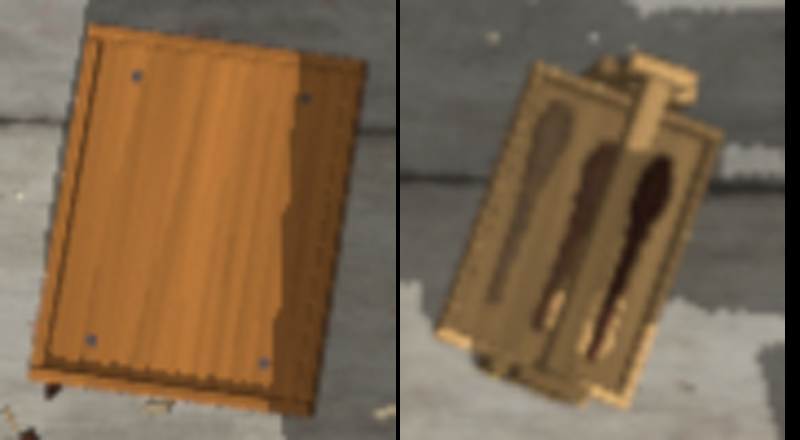

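```bash
python3 - <<'E'
from h import *
c=vision.capture("top")
def rep(n,pts,z):
    P=np.array([atz(c,p,z)[:2] for p in pts]);print(n,P.round(4).tolist(),"ctr",P.mean(0).round(4),"sides",np.linalg.norm(P-np.roll(P,-1,0),axis=1).round(4))
    for i in range(4):
        d=P[(i+1)%4]-P[i];print("  ang",np.degrees(np.arctan2(d[1],d[0])).round(1))
S=np.array([(90,25),(367,62),(313,415),(33,380)])/4.4+[170,180]-.4
T=np.array([(133,62),(320,130),(232,405),(37,335)])/5.5+[340,180]-.4
rep("stand",S,.09);rep("tray",T,.028)
print("jar",atz(c,(296.5,216.5),.09))
s=vision.capture("side")
print("jar s",atz(s,(288,200),.09))
E
```

```text
stand [[0.6046, 0.293], [0.5859, 0.1148], [0.3628, 0.1383], [0.3796, 0.314]] ctr [0.4832 0.215 ] sides [0.1793 0.2244 0.1765 0.226 ]
  ang -96.0
  ang 174.0
  ang 84.5
  ang -5.3
tray [[0.6119, -0.2073], [0.5775, -0.31], [0.4279, -0.2626], [0.4625, -0.1572]] ctr [ 0.5199 -0.2343] sides [0.1083 0.1569 0.1109 0.1576]
  ang -108.5
  ang 162.4
  ang 71.8
  ang -18.5
jar [ 0.5250408  -0.00976307  0.09      ]
jar s [ 0.52220694 -0.01759731  0.09      ]
```

```bash
cat >> h.py <<'E'
from scipy.spatial.transform import Rotation as Ro
def need(xy,z,yaw):
    "shift (tool mm) and wx so that TCP is at xy,z with jaw axis normal to bar yaw (deg); prints both half-turn options"
    s=ctrl.get_state();R=Ro.from_quat(s["ee_rot"]).as_matrix()
    print("t",s["clock"],"tcp",s["tcp_pos"].round(4),"toolx",R[:,0].round(4),"toolz",R[:,2].round(4),"w",round(s["width"],4),"F",s["wrist_force"].round(1),"q",s["joint_positions"].round(2))
    d=R.T@(np.r_[xy,z]-s["tcp_pos"])*1000
    for k in(90,-90):
        a=np.radians(yaw+k);v=R.T@np.array([np.cos(a),np.sin(a),0]);w=np.arctan2(-v[1],v[2])
        print("shift",d.round(1),"wx",round(w,4))
E
python3 -c "
from h import *
need([.520,-.234],.20,-18.3)"
```

```text
t 0.8 tcp [ 0.154  -0.528   0.2054] toolx [ 0.  0. -1.] toolz [ 0.28 -0.96 -0.  ] w 0.094 F [-0.1  0.2  1.1] q [-1.35  0.3   1.52  0.    1.32 -0.07]
shift [   5.4  433.7 -179.8] wx -2.5384
shift [   5.4  433.7 -179.8] wx 0.6032
```

>>> play_rows --increments '[{"y": 30, "z": -12, "wx": 0.05, "fingers": 94}, {"y": 85, "z": -35, "wx": 0.15, "fingers": 94}, {"y": 150, "z": -62, "wx": 0.25, "fingers": 94}, {"y": 220, "z": -91, "wx": 0.35, "fingers": 94}, {"y": 290, "z": -120, "wx": 0.45, "fingers": 94}, {"y": 355, "z": -147, "wx": 0.53, "fingers": 94}, {"y": 410, "z": -170, "wx": 0.58, "fingers": 94}, {"x": 5, "y": 434, "z": -180, "wx": 0.603, "fingers": 94}]'

```text
invalid input at $.increments[0]: expected keys wx, wy, wz, x, y, z, fingers
```

>>> play_rows --increments '[{}, {}, {}, {}, {}, {}, {}, {}]'

```text
invalid input at $.increments[0]: expected keys wx, wy, wz, x, y, z, fingers
```

```bash
python3 - <<'E'
from h import *
need([.520,-.234],.20,-18.3)
c=vision.capture("side");t=vision.capture("top")
cv2.imwrite("pics/s2.png",cv2.resize(c["frame"][150:350,200:440],None,fx=3,fy=3,interpolation=cv2.INTER_CUBIC))
# predicted bar ends & walls in side view
def tp(P): 
    a=np.radians(-18.3);R=np.array([[np.cos(a),-np.sin(a)],[np.sin(a),np.cos(a)]])
    P=np.array(P,float);return np.c_[P[:,:2]@R.T+[.520,-.234],P[:,2]]
f=c["frame"].copy()
B=proj(c,tp([[x,y,z] for x in(-.08,.08) for y in(-.007,.007) for z in(.083,.107)]+[[x,y,.028] for x in(-.08,.08) for y in(-.055,.055)]))
g=cv2.imread("pics/s2.png")
for p in B: cv2.circle(g,tuple(int(v) for v in (p-[200,150]+.5)*3),3,(0,0,255),1)
cv2.imwrite("pics/s2.png",g)
E
```

```text
t 0.8 tcp [ 0.154  -0.528   0.2054] toolx [ 0.  0. -1.] toolz [ 0.28 -0.96 -0.  ] w 0.094 F [-0.1  0.2  1.1] q [-1.35  0.3   1.52  0.    1.32 -0.07]
shift [   5.4  433.7 -179.8] wx -2.5384
shift [   5.4  433.7 -179.8] wx 0.6032
```

View pics/s2.png

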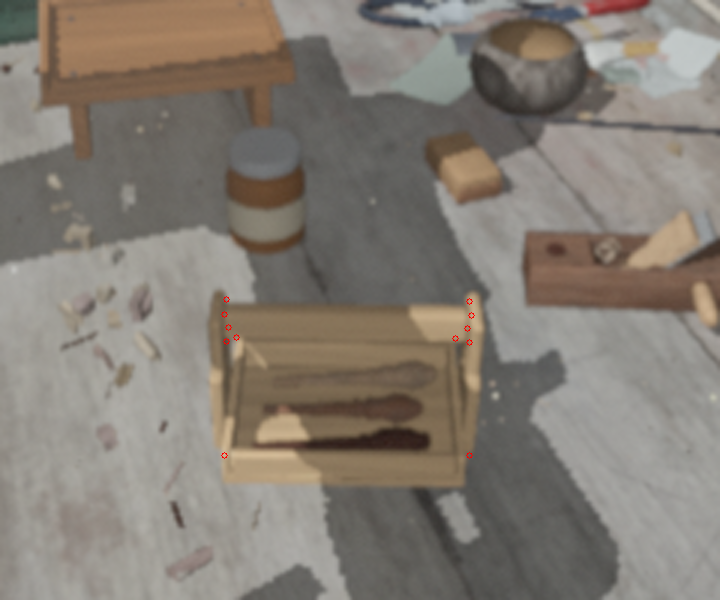

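The side crop shows the tray with three brown pegs and no blue one. The model points fall within about 1 px of the bar and wall edges, so the pose holds to about 2 mm.

>>> play_rows --increments '[{"x": 0, "wy": 0, "wz": 0, "y": 30, "z": -12, "wx": 0.05, "fingers": 94}, {"x": 0, "wy": 0, "wz": 0, "y": 85, "z": -35, "wx": 0.15, "fingers": 94}, {"x": 0, "wy": 0, "wz": 0, "y": 150, "z": -62, "wx": 0.25, "fingers": 94}, {"x": 0, "wy": 0, "wz": 0, "y": 220, "z": -91, "wx": 0.35, "fingers": 94}, {"x": 0, "wy": 0, "wz": 0, "y": 290, "z": -120, "wx": 0.45, "fingers": 94}, {"x": 0, "wy": 0, "wz": 0, "y": 355, "z": -147, "wx": 0.53, "fingers": 94}, {"x": 0, "wy": 0, "wz": 0, "y": 410, "z": -170, "wx": 0.58, "fingers": 94}, {"x": 5, "wy": 0, "wz": 0, "y": 434, "z": -180, "wx": 0.603, "fingers": 94}]'

```text
clock: 1.7
tcp_pos: [0.4535, -0.2871, 0.2041]
ee_rot: [0.574, 0.413, -0.573, 0.414]
wrist_force: [0.1, -0.4, -0.1]
width: 0.094
```

>>> play_rows --increments '[{"x": 0, "y": 0, "z": 0, "wx": 0, "wy": 0, "wz": 0, "fingers": 94}, {"x": 0, "y": 0, "z": 0, "wx": 0, "wy": 0, "wz": 0, "fingers": 94}, {"x": 0, "y": 0, "z": 0, "wx": 0, "wy": 0, "wz": 0, "fingers": 94}, {"x": 0, "y": 0, "z": 0, "wx": 0, "wy": 0, "wz": 0, "fingers": 94}, {"x": 0, "y": 0, "z": 0, "wx": 0, "wy": 0, "wz": 0, "fingers": 94}, {"x": 0, "y": 0, "z": 0, "wx": 0, "wy": 0, "wz": 0, "fingers": 94}, {"x": 0, "y": 0, "z": 0, "wx": 0, "wy": 0, "wz": 0, "fingers": 94}, {"x": 0, "y": 0, "z": 0, "wx": 0, "wy": 0, "wz": 0, "fingers": 94}]'

```text
clock: 2.5
tcp_pos: [0.4519, -0.2887, 0.2037]
ee_rot: [-0.573, -0.414, 0.573, -0.414]
wrist_force: [0.4, 0.3, -0.5]
width: 0.0941
```

```bash
python3 - <<'E'
from h import *
need([.520,-.234],.076,-18.3)
c=vision.capture("side");cv2.imwrite("pics/s3.png",cv2.resize(c["frame"][150:350,200:440],None,fx=2.5,fy=2.5,interpolation=cv2.INTER_CUBIC))
E
```

```text
t 2.5 tcp [ 0.4519 -0.2887  0.2037] toolx [ 0. -0. -1.] toolz [-0.3141 -0.9494  0.    ] w 0.0941 F [ 0.4  0.3 -0.5] q [-0.64  0.27  1.56 -0.    1.31  1.25]
shift [127.7  47.4 -73.3] wx 3.1415
shift [127.7  47.4 -73.3] wx -0.0001
```

View pics/s3.png

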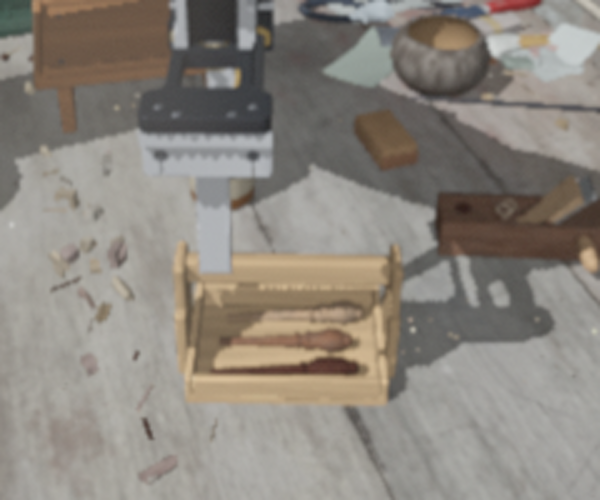

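The arm stopped short of the target, with the fingers above the bar's near end. I'll go sideways first, then down.

>>> play_rows --increments '[{"x": 0, "wy": 0, "wz": 0, "y": 10, "z": -15, "wx": 0, "fingers": 94}, {"x": 0, "wy": 0, "wz": 0, "y": 25, "z": -40, "wx": 0, "fingers": 94}, {"x": 0, "wy": 0, "wz": 0, "y": 40, "z": -62, "wx": 0, "fingers": 94}, {"x": 0, "wy": 0, "wz": 0, "y": 47, "z": -73, "wx": 0, "fingers": 94}, {"x": 0, "wy": 0, "wz": 0, "y": 47, "z": -73, "wx": 0, "fingers": 94}, {"x": 10, "wy": 0, "wz": 0, "y": 47, "z": -73, "wx": 0, "fingers": 94}, {"x": 30, "wy": 0, "wz": 0, "y": 47, "z": -73, "wx": 0, "fingers": 94}, {"x": 50, "wy": 0, "wz": 0, "y": 47, "z": -73, "wx": 0, "fingers": 94}]'

```text
clock: 3.35
tcp_pos: [0.5186, -0.2349, 0.1526]
ee_rot: [-0.573, -0.414, 0.573, -0.414]
wrist_force: [1.3, 0.2, -0.2]
width: 0.0941
```

```bash
python3 - <<'E'
from h import *
need([.520,-.234],.076,-18.3)
c=vision.capture("side");cv2.imwrite("pics/s4.png",cv2.resize(c["frame"][150:350,200:440],None,fx=2.5,fy=2.5,interpolation=cv2.INTER_CUBIC))
E
```

```text
t 3.35 tcp [ 0.5186 -0.2349  0.1526] toolx [ 1.e-04 -2.e-04 -1.e+00] toolz [-3.149e-01 -9.491e-01  2.000e-04] w 0.0941 F [ 1.3  0.2 -0.2] q [-0.49  0.39  1.53 -0.    1.22  1.4 ]
shift [76.6  1.  -1.3] wx 3.1407
shift [76.6  1.  -1.3] wx -0.0009
```

View pics/s4.png

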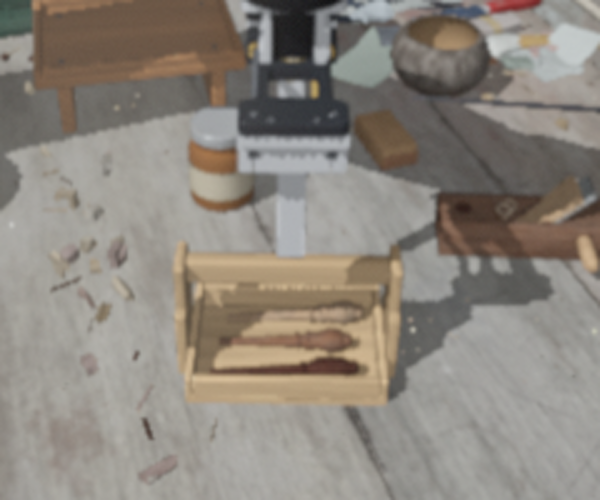

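```bash
python3 - <<'E'
from h import *
s=ctrl.get_state();c=vision.capture("side")
z=Ro.from_quat(s["ee_rot"]).as_matrix()[:,2]
for k in(.05,-.05): print(k,((proj(c,s["tcp_pos"]+k*z)[0]-[200,150])*2.5).round())
E
```

```text
0.05 [287. 259.]
-0.05 [287. 175.]
```

The near fingertip is where the projection puts it, so the fingers straddle the bar. Next: descend and close.

>>> play_rows --increments '[{"x": 10, "wy": 0, "wz": 0, "y": 1, "z": -1, "wx": 0, "fingers": 94}, {"x": 25, "wy": 0, "wz": 0, "y": 1, "z": -1, "wx": 0, "fingers": 94}, {"x": 45, "wy": 0, "wz": 0, "y": 1, "z": -1, "wx": 0, "fingers": 94}, {"x": 60, "wy": 0, "wz": 0, "y": 1, "z": -1, "wx": 0, "fingers": 94}, {"x": 72, "wy": 0, "wz": 0, "y": 1, "z": -1, "wx": 0, "fingers": 94}, {"x": 77, "wy": 0, "wz": 0, "y": 1, "z": -1, "wx": 0, "fingers": 94}, {"x": 77, "wy": 0, "wz": 0, "y": 1, "z": -1, "wx": 0, "fingers": 40}, {"x": 77, "wy": 0, "wz": 0, "y": 1, "z": -1, "wx": 0, "fingers": 26}]' --force 10

```text
clock: 4.25
tcp_pos: [0.5212, -0.2336, 0.0773]
ee_rot: [0.573, 0.414, -0.573, 0.414]
wrist_force: [0.8, 0.4, -0.4]
width: 0.0818
```

>>> play_rows --increments '[{"x": 0, "y": 0, "z": 0, "wx": 0, "wy": 0, "wz": 0, "fingers": 26}, {"x": 0, "y": 0, "z": 0, "wx": 0, "wy": 0, "wz": 0, "fingers": 26}, {"x": 0, "y": 0, "z": 0, "wx": 0, "wy": 0, "wz": 0, "fingers": 22}, {"x": 0, "y": 0, "z": 0, "wx": 0, "wy": 0, "wz": 0, "fingers": 18}, {"x": 0, "y": 0, "z": 0, "wx": 0, "wy": 0, "wz": 0, "fingers": 14}, {"x": 0, "y": 0, "z": 0, "wx": 0, "wy": 0, "wz": 0, "fingers": 10}, {"x": 0, "y": 0, "z": 0, "wx": 0, "wy": 0, "wz": 0, "fingers": 5}, {"x": 0, "y": 0, "z": 0, "wx": 0, "wy": 0, "wz": 0, "fingers": 0}]' --force 10

```text
clock: 5.05
tcp_pos: [0.5208, -0.2334, 0.0766]
ee_rot: [-0.573, -0.414, 0.573, -0.414]
wrist_force: [-0.8, -0.8, 0.9]
width: 0.0173
```

>>> play_rows --increments '[{"x": 0, "y": 0, "z": 0, "wx": 0, "wy": 0, "wz": 0, "fingers": 0}, {"x": 0, "y": 0, "z": 0, "wx": 0, "wy": 0, "wz": 0, "fingers": 0}, {"x": 0, "y": 0, "z": 0, "wx": 0, "wy": 0, "wz": 0, "fingers": 0}, {"x": 0, "y": 0, "z": 0, "wx": 0, "wy": 0, "wz": 0, "fingers": 0}, {"x": 0, "y": 0, "z": 0, "wx": 0, "wy": 0, "wz": 0, "fingers": 0}, {"x": 0, "y": 0, "z": 0, "wx": 0, "wy": 0, "wz": 0, "fingers": 0}, {"x": 0, "y": 0, "z": 0, "wx": 0, "wy": 0, "wz": 0, "fingers": 0}, {"x": 0, "y": 0, "z": 0, "wx": 0, "wy": 0, "wz": 0, "fingers": 0}]' --force 55

```text
clock: 5.85
tcp_pos: [0.5208, -0.2334, 0.0765]
ee_rot: [-0.573, -0.414, 0.573, -0.414]
wrist_force: [0.4, -0.8, -1.7]
width: 0.0135
```

Gripped at 13.5 mm, which matches the 14 mm bar. I'll do a gentle 20 mm test lift.

>>> play_rows --increments '[{"x": -1, "y": 0, "z": 0, "wx": 0, "wy": 0, "wz": 0, "fingers": 0}, {"x": -3, "y": 0, "z": 0, "wx": 0, "wy": 0, "wz": 0, "fingers": 0}, {"x": -6, "y": 0, "z": 0, "wx": 0, "wy": 0, "wz": 0, "fingers": 0}, {"x": -10, "y": 0, "z": 0, "wx": 0, "wy": 0, "wz": 0, "fingers": 0}, {"x": -14, "y": 0, "z": 0, "wx": 0, "wy": 0, "wz": 0, "fingers": 0}, {"x": -18, "y": 0, "z": 0, "wx": 0, "wy": 0, "wz": 0, "fingers": 0}, {"x": -20, "y": 0, "z": 0, "wx": 0, "wy": 0, "wz": 0, "fingers": 0}, {"x": -20, "y": 0, "z": 0, "wx": 0, "wy": 0, "wz": 0, "fingers": 0}]'

```text
clock: 6.65
tcp_pos: [0.521, -0.2335, 0.097]
ee_rot: [0.573, 0.414, -0.573, 0.414]
wrist_force: [-0.2, -0.0, -4.5]
width: 0.0135
```

```bash
python3 - <<'E'
from h import *
s=ctrl.get_state();print(s["torque"],s["wrist_force"])
need([.520,-.234],.246,-18.3)
c=vision.capture("side");cv2.imwrite("pics/s5.png",cv2.resize(c["frame"][150:350,200:440],None,fx=3,fy=3,interpolation=cv2.INTER_CUBIC))
E
```

```text
[ 0.0523911   0.03120925 -0.01722003] [-0.22362503 -0.03643845 -4.46921918]
t 6.65 tcp [ 0.521  -0.2335  0.097 ] toolx [ 5.e-04 -3.e-04 -1.e+00] toolz [-3.138e-01 -9.495e-01  1.000e-04] w 0.0135 F [-0.2 -0.  -4.5] q [-0.49  0.45  1.57  0.    1.11  1.4 ]
shift [-149.    -0.7    0.8] wx -3.1414
shift [-149.    -0.7    0.8] wx 0.0002
```

View pics/s5.png

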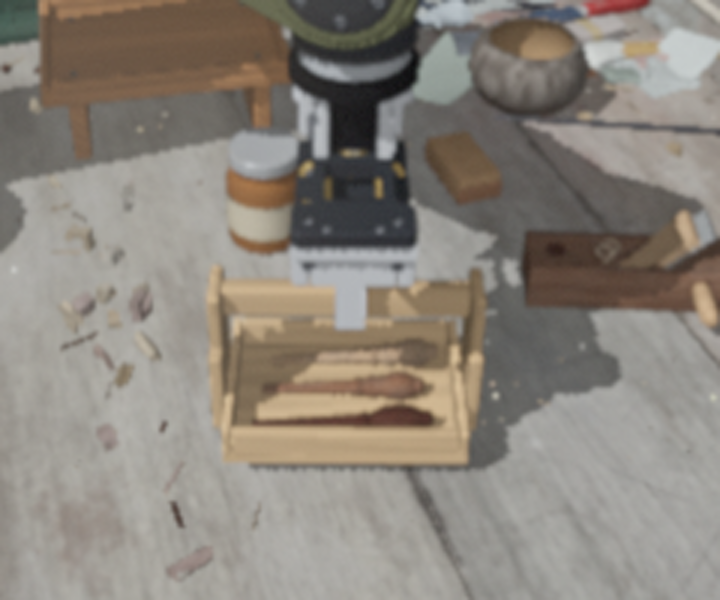

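It lifts level with all the pegs in it, load about 4.5 N. Raising it further.

>>> play_rows --increments '[{"x": -4, "y": 0, "z": 0, "wx": 0, "wy": 0, "wz": 0, "fingers": 0}, {"x": -14, "y": 0, "z": 0, "wx": 0, "wy": 0, "wz": 0, "fingers": 0}, {"x": -30, "y": 0, "z": 0, "wx": 0, "wy": 0, "wz": 0, "fingers": 0}, {"x": -50, "y": 0, "z": 0, "wx": 0, "wy": 0, "wz": 0, "fingers": 0}, {"x": -70, "y": 0, "z": 0, "wx": 0, "wy": 0, "wz": 0, "fingers": 0}, {"x": -90, "y": 0, "z": 0, "wx": 0, "wy": 0, "wz": 0, "fingers": 0}, {"x": -110, "y": 0, "z": 0, "wx": 0, "wy": 0, "wz": 0, "fingers": 0}, {"x": -125, "y": 0, "z": 0, "wx": 0, "wy": 0, "wz": 0, "fingers": 0}]'

```text
clock: 7.5
tcp_pos: [0.521, -0.2335, 0.2238]
ee_rot: [0.573, 0.414, -0.573, 0.415]
wrist_force: [0.6, 0.1, -4.9]
width: 0.0139
```

>>> play_rows --increments '[{"x": -11, "y": 0, "z": 0, "wx": 0, "wy": 0, "wz": 0, "fingers": 0}, {"x": -19, "y": 0, "z": 0, "wx": 0, "wy": 0, "wz": 0, "fingers": 0}, {"x": -23, "y": 0, "z": 0, "wx": 0, "wy": 0, "wz": 0, "fingers": 0}, {"x": -24, "y": 0, "z": 0, "wx": 0, "wy": 0, "wz": 0, "fingers": 0}, {"x": -24, "y": 0, "z": 0, "wx": 0, "wy": 0, "wz": 0, "fingers": 0}, {"x": -24, "y": 0, "z": 0, "wx": 0, "wy": 0, "wz": 0, "fingers": 0}, {"x": -24, "y": 0, "z": 0, "wx": 0, "wy": 0, "wz": 0, "fingers": 0}, {"x": -24, "y": 0, "z": 0, "wx": 0, "wy": 0, "wz": 0, "fingers": 0}]'

```text
clock: 8.3
tcp_pos: [0.5208, -0.2334, 0.2454]
ee_rot: [-0.573, -0.414, 0.573, -0.414]
wrist_force: [-0.5, -0.2, -3.9]
width: 0.0139
```

```bash
python3 -c "
from h import *
need([.483,.215],.246,-5.7)"
```

```text
t 8.3 tcp [ 0.5208 -0.2334  0.2454] toolx [-4.e-04  2.e-04 -1.e+00] toolz [-3.138e-01 -9.495e-01 -1.000e-04] w 0.0139 F [-0.5 -0.2 -3.9] q [-0.49  0.32  1.4  -0.    1.42  1.4 ]
shift [  -0.5 -176.6 -413.9] wx 2.9219
shift [  -0.5 -176.6 -413.9] wx -0.2197
```

>>> play_rows --increments '[{"x": 0, "y": -1, "z": -2, "wx": 0, "wy": 0, "wz": 0, "fingers": 0}, {"x": 0, "y": -3, "z": -7, "wx": 0, "wy": 0, "wz": 0, "fingers": 0}, {"x": 0, "y": -7, "z": -17, "wx": 0, "wy": 0, "wz": 0, "fingers": 0}, {"x": 0, "y": -12.5, "z": -29.5, "wx": 0, "wy": 0, "wz": 0, "fingers": 0}, {"x": 0, "y": -19.5, "z": -46, "wx": 0, "wy": 0, "wz": 0, "fingers": 0}, {"x": 0, "y": -27.5, "z": -64.5, "wx": 0, "wy": 0, "wz": 0, "fingers": 0}, {"x": 0, "y": -36, "z": -85, "wx": 0, "wy": 0, "wz": 0, "fingers": 0}, {"x": 0, "y": -45, "z": -106, "wx": 0, "wy": 0, "wz": 0, "fingers": 0}]'

```text
clock: 9.1
tcp_pos: [0.511, -0.1166, 0.2458]
ee_rot: [0.573, 0.414, -0.573, 0.414]
wrist_force: [0.4, -1.5, -4.9]
width: 0.0136
```

>>> play_rows --increments '[{"x": 0, "y": -9, "z": -21, "wx": 0, "wy": 0, "wz": 0, "fingers": 0}, {"x": 0, "y": -18, "z": -42, "wx": 0, "wy": 0, "wz": 0, "fingers": 0}, {"x": 0, "y": -27, "z": -63, "wx": 0, "wy": 0, "wz": 0, "fingers": 0}, {"x": 0, "y": -36, "z": -84, "wx": 0, "wy": 0, "wz": 0, "fingers": 0}, {"x": 0, "y": -45, "z": -106, "wx": 0, "wy": 0, "wz": 0, "fingers": 0}, {"x": 0, "y": -54, "z": -127, "wx": 0, "wy": 0, "wz": 0, "fingers": 0}, {"x": 0, "y": -63, "z": -148, "wx": 0, "wy": 0, "wz": 0, "fingers": 0}, {"x": 0, "y": -72, "z": -169, "wx": 0, "wy": 0, "wz": 0, "fingers": 0}]'

```text
clock: 9.9
tcp_pos: [0.4952, 0.0664, 0.2458]
ee_rot: [0.573, 0.414, -0.573, 0.414]
wrist_force: [0.6, 0.4, -3.9]
width: 0.0142
```

>>> play_rows --increments '[{"x": 0, "y": -9, "z": -21, "wx": 0, "wy": 0, "wz": 0, "fingers": 0}, {"x": 0, "y": -18, "z": -42, "wx": 0, "wy": 0, "wz": 0, "fingers": 0}, {"x": 0, "y": -26.5, "z": -62.5, "wx": 0, "wy": 0, "wz": 0, "fingers": 0}, {"x": 0, "y": -34.5, "z": -81, "wx": 0, "wy": 0, "wz": 0, "fingers": 0}, {"x": 0, "y": -41.5, "z": -97.5, "wx": 0, "wy": 0, "wz": 0, "fingers": 0}, {"x": 0, "y": -48, "z": -112, "wx": 0, "wy": 0, "wz": 0, "fingers": 0}, {"x": 0, "y": -53.5, "z": -125, "wx": 0, "wy": 0, "wz": 0, "fingers": 0}, {"x": 0, "y": -57.5, "z": -134, "wx": 0, "wy": 0, "wz": 0, "fingers": 0}]'

```text
clock: 10.7
tcp_pos: [0.4828, 0.2112, 0.2457]
ee_rot: [0.573, 0.414, -0.573, 0.414]
wrist_force: [-0.7, -0.4, -4.3]
width: 0.0135
```

>>> play_rows --increments '[{"x": 0, "y": -1.5, "z": -4, "wx": -0.01, "wy": 0, "wz": 0, "fingers": 0}, {"x": 0, "y": -2, "z": -5, "wx": -0.04, "wy": 0, "wz": 0, "fingers": 0}, {"x": 0, "y": -2, "z": -5, "wx": -0.08, "wy": 0, "wz": 0, "fingers": 0}, {"x": 0, "y": -2, "z": -5, "wx": -0.13, "wy": 0, "wz": 0, "fingers": 0}, {"x": 0, "y": -2, "z": -5, "wx": -0.17, "wy": 0, "wz": 0, "fingers": 0}, {"x": 0, "y": -2, "z": -5, "wx": -0.2, "wy": 0, "wz": 0, "fingers": 0}, {"x": 0, "y": -2, "z": -5, "wx": -0.22, "wy": 0, "wz": 0, "fingers": 0}, {"x": 0, "y": -2, "z": -5, "wx": -0.22, "wy": 0, "wz": 0, "fingers": 0}]'

```text
clock: 11.5
tcp_pos: [0.4832, 0.2147, 0.2456]
ee_rot: [-0.524, -0.475, 0.524, -0.475]
wrist_force: [-0.4, 0.5, -4.4]
width: 0.0139
```

```bash
python3 - <<'E'
from h import *
need([.483,.215],.1565,-5.7)
s=vision.capture("side");t=vision.capture("top")
a=cv2.resize(s["frame"][60:260,170:370],None,fx=2.4,fy=2.4,interpolation=cv2.INTER_CUBIC)
b=cv2.resize(t["frame"][160:310,170:270],None,fx=3.2,fy=3.2,interpolation=cv2.INTER_CUBIC)
cv2.imwrite("pics/s6.png",np.hstack([a,b]))
E
```

```text
t 11.5 tcp [0.4832 0.2147 0.2456] toolx [-0.e+00 -1.e-04 -1.e+00] toolz [-9.860e-02 -9.951e-01  1.000e-04] w 0.0139 F [-0.4  0.5 -4.4] q [ 0.35  0.22  1.52 -0.    1.39  2.02]
shift [89.1 -0.3 -0.3] wx -3.1408
shift [89.1 -0.3 -0.3] wx 0.0008
```

View pics/s6.png

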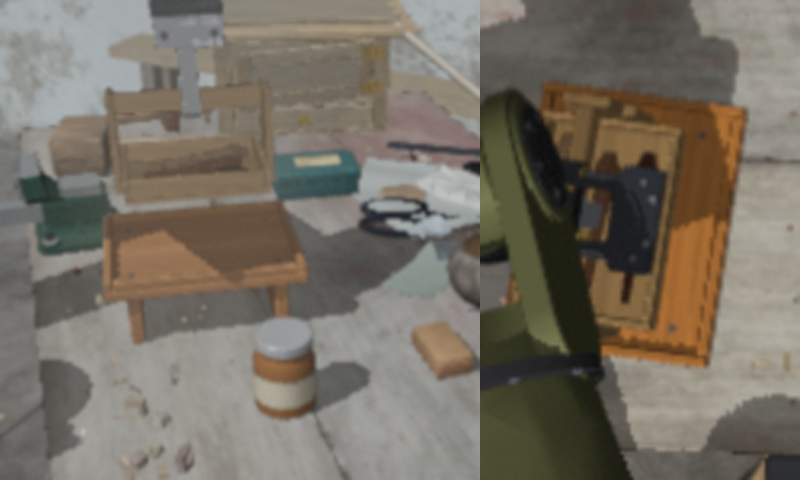

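The tray is level and parallel to the stand in both views. Lowering it.

>>> play_rows --increments '[{"x": 3, "y": 0, "z": 0, "wx": 0, "wy": 0, "wz": 0, "fingers": 0}, {"x": 10, "y": 0, "z": 0, "wx": 0, "wy": 0, "wz": 0, "fingers": 0}, {"x": 21, "y": 0, "z": 0, "wx": 0, "wy": 0, "wz": 0, "fingers": 0}, {"x": 34, "y": 0, "z": 0, "wx": 0, "wy": 0, "wz": 0, "fingers": 0}, {"x": 47, "y": 0, "z": 0, "wx": 0, "wy": 0, "wz": 0, "fingers": 0}, {"x": 59, "y": 0, "z": 0, "wx": 0, "wy": 0, "wz": 0, "fingers": 0}, {"x": 68, "y": 0, "z": 0, "wx": 0, "wy": 0, "wz": 0, "fingers": 0}, {"x": 73, "y": 0, "z": 0, "wx": 0, "wy": 0, "wz": 0, "fingers": 0}]'

```text
clock: 12.4
tcp_pos: [0.4829, 0.215, 0.1715]
ee_rot: [-0.524, -0.475, 0.525, -0.474]
wrist_force: [-0.4, 0.4, -3.6]
width: 0.0134
```

```bash
python3 - <<'E'
from h import *
need([.483,.215],.1565,-5.7)
s=vision.capture("side");t=vision.capture("top")
a=cv2.resize(s["frame"][100:220,190:320],None,fx=3.5,fy=3.5,interpolation=cv2.INTER_CUBIC)
b=cv2.resize(t["frame"][175:280,170:265],None,fx=4,fy=4,interpolation=cv2.INTER_CUBIC)
cv2.imwrite("pics/s7.png",np.hstack([a[:420,:410],b[:420]]))
E
```

```text
t 12.4 tcp [0.4829 0.215  0.1715] toolx [-1.1e-03 -4.0e-04 -1.0e+00] toolz [-9.900e-02 -9.951e-01  5.000e-04] w 0.0134 F [-0.4  0.4 -3.6] q [0.35 0.28 1.62 0.   1.24 2.02]
shift [15.   0.1 -0. ] wx -3.1413
shift [15.   0.1 -0. ] wx 0.0003
```

View pics/s7.png

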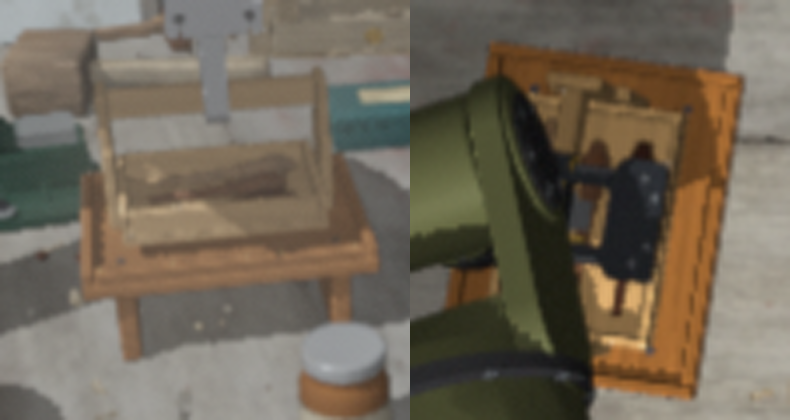

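```bash
python3 - <<'E'
from h import *
t=vision.capture("top")
a=np.radians(-5.7);R=np.array([[np.cos(a),np.sin(a)],[-np.sin(a),np.cos(a)]])
for n,(u,v),z in(("tray NR",(648,350),.123),("tray FR",(684,108),.123),("rim NR",(693,398),.09),("rim FR",(743,75),.09)):
    p=atz(t,((u-410)/4+169.6,v/4+174.6),z)[:2];print(n,p.round(4),(R@(p-[.483,.215])).round(4))
E
```

```text
tray NR [0.3958 0.1653] [-0.0819 -0.0581]
tray FR [0.5589 0.1495] [ 0.082  -0.0576]
rim NR [0.3623 0.1393] [-0.1126 -0.0873]
rim FR [0.5869 0.1153] [ 0.1133 -0.0889]
```

The tray corners are centred relative to the stand, so margins are about 16 and 24 mm. Now a slow set-down.

>>> play_rows --increments '[{"x": 3, "y": 0, "z": 0, "wx": 0, "wy": 0, "wz": 0, "fingers": 0}, {"x": 6, "y": 0, "z": 0, "wx": 0, "wy": 0, "wz": 0, "fingers": 0}, {"x": 8, "y": 0, "z": 0, "wx": 0, "wy": 0, "wz": 0, "fingers": 0}, {"x": 9.5, "y": 0, "z": 0, "wx": 0, "wy": 0, "wz": 0, "fingers": 0}, {"x": 11, "y": 0, "z": 0, "wx": 0, "wy": 0, "wz": 0, "fingers": 0}, {"x": 12, "y": 0, "z": 0, "wx": 0, "wy": 0, "wz": 0, "fingers": 0}, {"x": 13, "y": 0, "z": 0, "wx": 0, "wy": 0, "wz": 0, "fingers": 0}, {"x": 13.5, "y": 0, "z": 0, "wx": 0, "wy": 0, "wz": 0, "fingers": 0}]'

```text
clock: 13.35
tcp_pos: [0.4832, 0.2151, 0.1591]
ee_rot: [-0.524, -0.475, 0.524, -0.475]
wrist_force: [0.3, -0.4, -3.4]
width: 0.0131
```

>>> play_rows --increments '[{"x": 0.3, "y": 0, "z": 0, "wx": 0, "wy": 0, "wz": 0, "fingers": 0}, {"x": 0.6, "y": 0, "z": 0, "wx": 0, "wy": 0, "wz": 0, "fingers": 0}, {"x": 0.9, "y": 0, "z": 0, "wx": 0, "wy": 0, "wz": 0, "fingers": 0}, {"x": 1.2, "y": 0, "z": 0, "wx": 0, "wy": 0, "wz": 0, "fingers": 0}, {"x": 1.5, "y": 0, "z": 0, "wx": 0, "wy": 0, "wz": 0, "fingers": 0}, {"x": 1.5, "y": 0, "z": 0, "wx": 0, "wy": 0, "wz": 0, "fingers": 0}, {"x": 1.5, "y": 0, "z": 0, "wx": 0, "wy": 0, "wz": 0, "fingers": 0}, {"x": 1.5, "y": 0, "z": 0, "wx": 0, "wy": 0, "wz": 0, "fingers": 0}]'

```text
clock: 14.15
tcp_pos: [0.4832, 0.2151, 0.1577]
ee_rot: [0.524, 0.475, -0.524, 0.475]
wrist_force: [-0.1, 0.1, -4.3]
width: 0.0132
```

Still carrying the load and not yet in contact, so I'll go on in small steps.

>>> play_rows --increments '[{"x": 0.3, "y": 0, "z": 0, "wx": 0, "wy": 0, "wz": 0, "fingers": 0}, {"x": 0.6, "y": 0, "z": 0, "wx": 0, "wy": 0, "wz": 0, "fingers": 0}, {"x": 0.9, "y": 0, "z": 0, "wx": 0, "wy": 0, "wz": 0, "fingers": 0}, {"x": 1.2, "y": 0, "z": 0, "wx": 0, "wy": 0, "wz": 0, "fingers": 0}, {"x": 1.2, "y": 0, "z": 0, "wx": 0, "wy": 0, "wz": 0, "fingers": 0}, {"x": 1.2, "y": 0, "z": 0, "wx": 0, "wy": 0, "wz": 0, "fingers": 0}, {"x": 1.2, "y": 0, "z": 0, "wx": 0, "wy": 0, "wz": 0, "fingers": 0}, {"x": 1.2, "y": 0, "z": 0, "wx": 0, "wy": 0, "wz": 0, "fingers": 0}]'

```text
clock: 14.95
tcp_pos: [0.4832, 0.2151, 0.1565]
ee_rot: [0.524, 0.475, -0.524, 0.475]
wrist_force: [-1.2, -0.5, -2.2]
width: 0.0138
```

>>> play_rows --increments '[{"x": 0.2, "y": 0, "z": 0, "wx": 0, "wy": 0, "wz": 0, "fingers": 0}, {"x": 0.4, "y": 0, "z": 0, "wx": 0, "wy": 0, "wz": 0, "fingers": 0}, {"x": 0.4, "y": 0, "z": 0, "wx": 0, "wy": 0, "wz": 0, "fingers": 0}, {"x": 0.4, "y": 0, "z": 0, "wx": 0, "wy": 0, "wz": 0, "fingers": 0}, {"x": 0.4, "y": 0, "z": 0, "wx": 0, "wy": 0, "wz": 0, "fingers": 0}, {"x": 0.4, "y": 0, "z": 0, "wx": 0, "wy": 0, "wz": 0, "fingers": 0}, {"x": 0.4, "y": 0, "z": 0, "wx": 0, "wy": 0, "wz": 0, "fingers": 0}, {"x": 0.4, "y": 0, "z": 0, "wx": 0, "wy": 0, "wz": 0, "fingers": 0}]'

```text
clock: 15.75
tcp_pos: [0.4832, 0.215, 0.1564]
ee_rot: [0.524, 0.475, -0.524, 0.475]
wrist_force: [-4.2, -3.9, 5.4]
width: 0.0134
```

Seated: the stand now carries the tray. Releasing, opening slowly.

>>> play_rows --increments '[{"x": 0, "y": 0, "z": 0, "wx": 0, "wy": 0, "wz": 0, "fingers": 14}, {"x": 0, "y": 0, "z": 0, "wx": 0, "wy": 0, "wz": 0, "fingers": 16}, {"x": 0, "y": 0, "z": 0, "wx": 0, "wy": 0, "wz": 0, "fingers": 20}, {"x": 0, "y": 0, "z": 0, "wx": 0, "wy": 0, "wz": 0, "fingers": 28}, {"x": 0, "y": 0, "z": 0, "wx": 0, "wy": 0, "wz": 0, "fingers": 36}, {"x": 0, "y": 0, "z": 0, "wx": 0, "wy": 0, "wz": 0, "fingers": 46}, {"x": 0, "y": 0, "z": 0, "wx": 0, "wy": 0, "wz": 0, "fingers": 50}, {"x": 0, "y": 0, "z": 0, "wx": 0, "wy": 0, "wz": 0, "fingers": 50}]' --force 10

```text
clock: 16.55
tcp_pos: [0.4832, 0.2151, 0.156]
ee_rot: [0.524, 0.475, -0.524, 0.475]
wrist_force: [-0.4, 0.4, 0.2]
width: 0.0501
```

>>> play_rows --increments '[{"x": -3, "y": 0, "z": 0, "wx": 0, "wy": 0, "wz": 0, "fingers": 50}, {"x": -10, "y": 0, "z": 0, "wx": 0, "wy": 0, "wz": 0, "fingers": 50}, {"x": -22, "y": 0, "z": 0, "wx": 0, "wy": 0, "wz": 0, "fingers": 50}, {"x": -40, "y": 0, "z": 0, "wx": 0, "wy": 0, "wz": 0, "fingers": 50}, {"x": -60, "y": 0, "z": 0, "wx": 0, "wy": 0, "wz": 0, "fingers": 50}, {"x": -80, "y": 0, "z": 0, "wx": 0, "wy": 0, "wz": 0, "fingers": 50}, {"x": -100, "y": 0, "z": 0, "wx": 0, "wy": 0, "wz": 0, "fingers": 50}, {"x": -110, "y": 0, "z": 0, "wx": 0, "wy": 0, "wz": 0, "fingers": 50}]'

```text
clock: 17.35
tcp_pos: [0.4835, 0.2152, 0.2687]
ee_rot: [0.525, 0.474, -0.523, 0.475]
wrist_force: [-0.8, -1.0, -0.2]
width: 0.0503
```

>>> play_rows --increments '[{"x": -2, "y": -10, "z": 20, "wx": 0, "wy": 0, "wz": 0, "fingers": 50}, {"x": -2, "y": -20, "z": 50, "wx": 0, "wy": 0, "wz": 0, "fingers": 50}, {"x": -2, "y": -40, "z": 90, "wx": 0, "wy": 0, "wz": 0, "fingers": 50}, {"x": -2, "y": -60, "z": 130, "wx": 0, "wy": 0, "wz": 0, "fingers": 50}, {"x": -2, "y": -70, "z": 165, "wx": 0, "wy": 0, "wz": 0, "fingers": 50}, {"x": -2, "y": -75, "z": 190, "wx": 0, "wy": 0, "wz": 0, "fingers": 50}, {"x": -2, "y": -80, "z": 200, "wx": 0, "wy": 0, "wz": 0, "fingers": 50}, {"x": -2, "y": -80, "z": 200, "wx": 0, "wy": 0, "wz": 0, "fingers": 50}]'

```text
clock: 18.15
tcp_pos: [0.3835, 0.0235, 0.2684]
ee_rot: [0.525, 0.474, -0.524, 0.474]
wrist_force: [-0.6, -0.5, -0.4]
width: 0.0497
```

```bash
python3 - <<'E'
from h import *
need([.483,.215],.1565,-5.7)
s=vision.capture("side");t=vision.capture("top")
a=cv2.resize(s["frame"][100:240,190:330],None,fx=3,fy=3,interpolation=cv2.INTER_CUBIC)
b=cv2.resize(t["frame"][175:280,170:265],None,fx=4,fy=4,interpolation=cv2.INTER_CUBIC)
cv2.imwrite("pics/s8.png",np.hstack([a,b[:420]]))
for k in("glue_jar","sanding_block"):
  for c in(t,s): print(k,[(np.round(d["centre"]),round(d["confidence"],2)) for d in look_for(c,k)][:2])
E
```

```text
t 18.15 tcp [0.3835 0.0235 0.2684] toolx [ 7.e-04  0.e+00 -1.e+00] toolz [-1.007e-01 -9.949e-01 -1.000e-04] w 0.0497 F [-0.6 -0.5 -0.4] q [-0.03 -0.13  1.84  0.    1.43  1.64]
shift [ 112.    79.6 -200.6] wx 3.1402
shift [ 112.    79.6 -200.6] wx -0.0014
glue_jar [(array([216., 296.]), 0.84)]
glue_jar [(array([213., 288.]), 0.6)]
sanding_block [(array([155., 287.]), 0.7), (array([235., 211.]), 0.17)]
sanding_block [(array([206., 355.]), 0.73)]
```

View pics/s8.png

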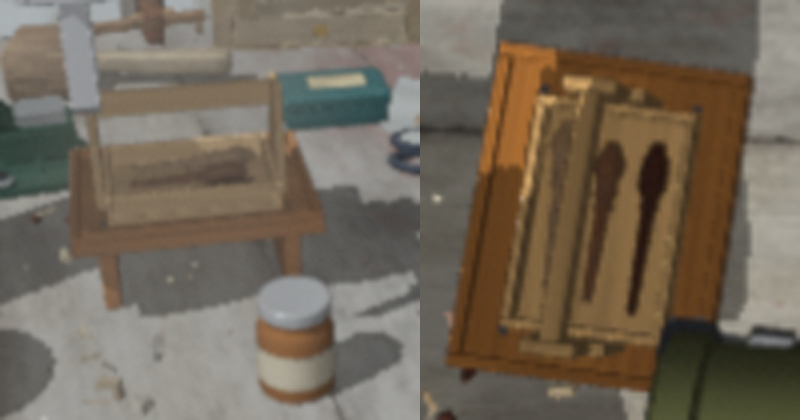

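The tray sits flat inside the rim and parallel to the stand, with all three pegs in it. The jar and block are where they were, and the arm is clear.

```bash
python3 -c "
from h import *
print(ctrl.finish_job())"
```

```text
the job is handed in; nothing more can be done
None
```

The tray is on the drying stand, flat on the board inside the rim and released, with all three pegs still in it. I gripped it by its bar, lifted it level, carried it over the jar, turned it to line up with the stand, and set it down. The job was handed in at about 18 s of the 43 s allowed.

- **Placement:** in the last pictures the bar runs along the stand's length. Corners measured just before set-down put the tray within about 3 mm of the stand's centre.
- **Forces:** wrist force readings stayed under 10 N, including about 5 N upward when the tray touched down.
- **Bystanders:** the glue jar and sanding block are within 2 pixels of where they started.
- **Gripper:** it is open and about 0.2 m away from the tray.

No check failed or disagreed. One move call was refused for missing keys, and the first approach stopped short of the tray; I corrected both before touching anything.

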